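# Shut a bottle into the leak-test chamber

## Task

Get the squat brown screw-cap bottle ready for its leak test: stand it upright, right down in the ring holder inside the open chamber. Then swing the heavy cover over and ease it down by pushing on its front rail, without letting it slam, and bear down on the rail only as hard as it takes for the catch to snap and hold the cover shut, then let go. Lean on the cover gently throughout and leave the other things on the worktop where they are.

Things in the scene. Friction and masses are not known exactly. Their poses are not given: they have to be found in the camera images.
- amber_100_center (a point): the bottle to test: squat round brown bottle with a black screw cap, 50 mm across, 109 mm tall, 160 g, the thickest of the three bottles that stand together on the right. Point on its axis, half-way up (54.5 mm above its underside); z is its axis. The wall is straight from 10 to 75 mm above the underside; the cap is 29 mm across.
- holder_seat (a point): fixed grey socket ring for the bottle in the middle of the chamber, outside 72 mm, bore 55.4 mm, 20 mm tall. Point on its axis at its underside, the chamber floor, 18 mm above the worktop, on which the seated bottle stands. Holder axis 124 mm from the hinge axis. The cover clears the bottle only if it stands upright right down in the ring.
- chamber: fixed leak-test chamber, open white box 220 (x) x 240 (y) mm, walls 12 mm, rim 95 mm above the worktop; inside 196 x 216 mm. Origin: centre of its underside, on the worktop. Its +x side (to the robot's left) carries the cover's hinge, its -x side (right) the catch, its +y side (to the robot) a round gauge; z is up.
- chamber_hinge (a point): middle of the cover's hinge axis, at rim height, same axes as the chamber (y along the hinge, x away from the box, z up). With the cover at angle a, a point of it that is d from the axis towards the catch and h above the rim plane when shut lies at x = -d cos a + h sin a, z = d sin a + h cos a from here.
- cover (a joint): angle of the cover, rad: 1.75 open (start), leaning 10 degrees back past upright to the left; 0 to 0.075 shut and caught. Metal frame round a clear plate, 230 x 240 x 45 mm, about 1.4 kg (varies). Springs nearly carry it: up to 4 N at the rail moves it, pushed fast it runs on, and near shut it springs open again, by 0.15 rad or more, unless caught.
- cover_rail (a point): where to push: middle of the outer (shut: top) face of the cover's front rail, a flat metal strip 40 mm wide, 240 mm long at the edge far from the hinge. Point at d = 199 mm (25 mm from the front edge), h = 45 mm; z is the face's outward normal, up when shut, to the left when open.
- catch_mid (a point): middle of the catch side, at rim height. The cover's striker nose must pass a sprung roller here: the push at the rail grows to 6 to 14 N, eases at the snap, then grows by 10 to 20 N per mm on a rubber buffer. Roller and buffer sit on an adjustable plate whose height is not measured: shut, the rail's face lies anywhere from 139 to 155 mm above the worktop. Find it by feel.
- alu_100: bystander: slim light-coloured bottle with a dark screw cap, 45 mm across, 115 mm tall; origin at the centre of its underside
- dropper_a: bystander: small brown dropper bottle with a rubber bulb, 34 mm across, 109 mm tall; origin at the centre of its underside
- salve_tin_0: bystander: round flat tin, 59 mm across, 22 mm tall; origin at the centre of its underside
- salve_tin_2: bystander: another round flat tin, 59 mm across, 22 mm tall; origin at the centre of its underside
- soap_c: bystander: cut bar of soap, 51 x 72 x 27 mm; origin at the centre of its underside
There are look-alikes about, which are no part of the job. What is shaped like the part that bears amber_100_center but pink or yellow is not meant.

How it is judged:
By the outcome, as a careful person would: the job done as asked, in the order asked, and still so for the second after the job is handed in, with the robot touching nothing.
It also fails if it takes over 72 s, if anything falls off the work surface, if the arm or the gripper's body presses on something with over 40 N, if the wrist force passes 120 N, or if a joint passes its speed limit or range.

## Robot

A 7-joint arm with a two-finger parallel gripper is mounted at the origin on a cart in front of the work surface, level with it; the furniture and walls round the work are solid. World frame = base frame: x ahead of the robot, y to its left, z up, the work surface at z = 0. Lengths are in mm, angles in rad, forces in N, time in s.
With the tool pointing down it reaches from about 425 to 875 mm from the base axis. Payload 8.4 kg.
Tool frame: the origin (TCP) lies on the mounting face of the last link; the fingertips stand 182 mm ahead of it and the grasp point (between the pads) lies 164 mm ahead of it (ctrl.nose_length is the distance from the TCP to the fingertips, in mm); z points along the fingers, y is the line along which they close (so a half turn about z gives the same grasp; the last joint's range is limited). The gripper opens to 87 mm and grips with 3 to 60 N. Pads are 19 mm wide; open, the fingers measure 117 mm over their backs; the gripper's body (75 mm by 190 mm) begins 51 mm behind the grasp point.
Start: joints at [-1.362, 0.333, 0.04, 1.465, -0.013, 1.343, -0.059], TCP at [196.93, 619.429, 404.746] pointing down, gripper open.
Joint ranges: [-2.58, 2.58], [-0.38, 2.09], [-1.3, 1.39], [0.25, 2.4], [-1.5, 4.64], [0.08, 2.09], [-2.65, 2.65]. Speed limits (rad/s): [2.22, 2.22, 2.79, 2.79, 3.14, 3.14, 3.14].

## Interface

Orientations are given as a unit quaternion [x, y, z, w].
In Python, from rig import ctrl, viewer, order gives the robot as it stands. The module is installed in compiled form; this text tells all that it offers.
- The arm moves only by the tool jog_arm, never from a script. Its argument "moves" is a list of rows, each an object with "rot": the turn, a rotation vector about the tool's x, y, z in rad, a list of three; "offset": the shift along the tool's x, y, z in m, a list of three; "fingers": the gripper's target within -1 to 1 (shut at 1, half-way at 0, fully open at -1). In form: [{"rot": [ax, ay, az], "offset": [dx, dy, dz], "fingers": fingers}, ...]. A call has 1 to 12 rows; each row shifts and turns the commanded pose from where the row before left it, along the tool's axes as they then stand; what a row does not reach is not made up. A row lasts 1/10 s, in which the tool goes at most 50 mm and 8.59 degrees, less where a joint would pass 70% of its speed; a pose out of reach is approached as far as the arm can. A call with a gripper value outside its range is refused whole. The fingers move at their own pace and stop on an object; "grip_force" is the grip in N (left out, the last holds). Time passes only in rows, so rows that do not move let the fingers close. It gives the time, the measured TCP pose, the force, the opening and the grip force at its end, in the units of the state.
- ctrl.observe(): the state, without advancing time (a new reading comes with each control period).
- viewer.get_image(name): name is "scene" or "side" or "wrist"; returns (picture, depth): 400x640x3 uint8, blue, green, red; 400x640 float32, mm along the optical axis (not along the pixel's ray), 0 where there is no reading.
- viewer.camera_info(name): a dict with "fx", "fy", "cx", "cy" (pixels), "R" (3x3) and "t" (3): a world point X has camera coordinates R X + t. Camera axes: x right, y down, z forward; pixel columns grow to the right and rows downward; lengths in mm; the calibration is good to about 2 mm. A picture is of the moment at which its call begins: read the wrist's pose just before it. camera_info takes no time and is no camera call; for the wrist camera it gives the pose at the moment of the call.
- order.job_done(): hands the job in; it is judged then, once.
The state is a dict: "t": time; "joints": joint angles; "joint_velocities": joint speeds; "effort": joint torques, N m; "tcp_pos": TCP position; "eef_rot": TCP orientation; "force": force on the tool from outside, world axes, zero at the start; "ft_torque": the same for the moment, N m; "finger_gap": finger opening in mm; "finger_force": force on a finger pad.
Only numpy, scipy, OpenCV 4.12 (cv2) and the standard library are available. Lean on these libraries where they do the work, as an engineer would, in place of code of your own. Each camera call takes 0.05 s, during which the arm holds its last target. There are 200 camera calls.

## Working session

There is one attempt and no reset: what is moved stays moved. The work goes in short steps, Python scripts to look and compute and a tool call to move; the robot and the scene stay as the last step left them, time stands still between calls to the robot, and variables do not carry over. Pictures are saved under pics/ and viewed, at most 10 in all, crops included, and the job is handed in when it is done.

Besides the shell and the picture viewer there is one more tool, called after "Request:" in YAML: its name, and indented under it one key for each argument. jog_arm: Moves the arm, as the interface text tells. Its arguments: {"type":"object","properties":{"moves":{"type":"array","items":{"type":"object","properties":{"rot":{"type":"array","items":{"type":"number"}},"offset":{"type":"array","items":{"type":"number"}},"fingers":{"type":"number"}}}},"grip_force":{"type":"number"}},"required":["moves"]}

```bash
mkdir -p pics; python3 - <<'E'
from rig import ctrl, viewer
import cv2,numpy as np
s=ctrl.observe();print(s)
for n in("scene","side"):
    i=viewer.camera_info(n);print(n,i)
    p,d=viewer.get_image(n);cv2.imwrite(f"pics/{n}0.png",p);np.save(f"pics/{n}0.npy",d)
E
```

```text
{'t': 0.0, 'joints': array([-1.36225194,  0.33394297,  0.03988171,  1.46625501, -0.01339414,
        1.34326833, -0.05848006]), 'joint_velocities': array([ 0.00061855,  0.00133649, -0.00090691,  0.00074937, -0.00087414,
       -0.00041198, -0.00192908]), 'effort': array([ 2.95460750e-04, -6.56366014e+01,  1.33513223e+00, -4.03792691e+01,
       -5.98144834e-02,  4.52740781e-02,  1.51785625e-04]), 'tcp_pos': array([196.85628156, 619.30623675, 403.84636513]), 'eef_rot': array([ 1.53267257e-01,  9.88184447e-01, -8.01274817e-04, -6.41516912e-05]), 'force': array([0.12704213, 0.36774205, 0.72423771]), 'ft_torque': array([0.00189353, 0.02305976, 0.04731482]), 'finger_force': 0.0, 'finger_gap': 86.73403917127598}
scene {'fx': 456.32963132408906, 'fy': 456.32963132408906, 'cx': 324.93145411310303, 'cy': 195.4969217680871, 'R': array([[ 0.62605507, -0.77977815, -0.00104185],
       [-0.60438012, -0.48438936, -0.63252797],
       [ 0.49272683,  0.39662701, -0.77453682]]), 't': array([-419.60120846,  285.32790474, 1184.60207056])}
side {'fx': 471.5068818966364, 'fy': 471.5068818966364, 'cx': 320.60432181690226, 'cy': 199.95053900818957, 'R': array([[ 0.89749628, -0.44031284,  0.02500049],
       [-0.20012127, -0.45711488, -0.8666011 ],
       [ 0.39300369,  0.77276814, -0.49837487]]), 't': array([-512.73607123,  124.7953719 , 1170.84796272])}
```

View pics/scene0.png

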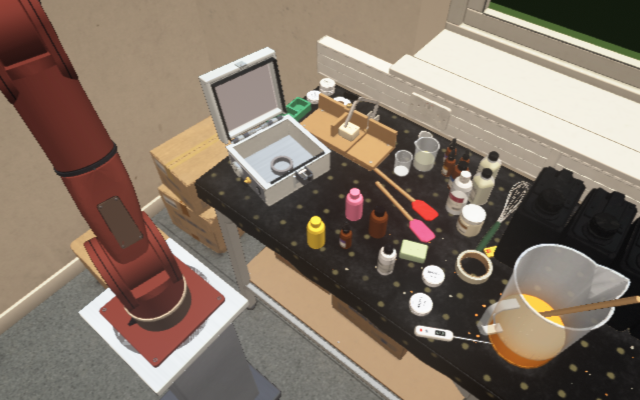

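View pics/side0.png

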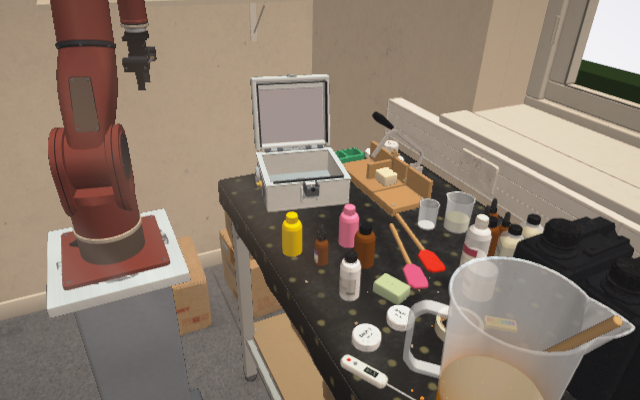

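The scene picture shows the open chamber around (280,155). The target brown bottle is at (379,222), the dropper at (345,237), the alu bottle at (387,261), and the pink and yellow bottles at (354,205) and (316,233). In the side view the target is at (365,245), behind and to the right of the dropper at (321,250). Next I'll use enlarged crops and depth.

```bash
cat > h.py <<'E'
import numpy as np,cv2
from rig import ctrl,viewer
def deproj(i,u,v,z):
    u,v,z=map(np.asarray,(u,v,z))
    c=np.stack([(u-i["cx"])/i["fx"]*z,(v-i["cy"])/i["fy"]*z,z],-1)
    return (c-i["t"])@i["R"]
def proj(i,X):
    c=np.atleast_2d(X)@i["R"].T+i["t"];return c[:,:2]/c[:,2:]*[i["fx"],i["fy"]]+[i["cx"],i["cy"]]
def cloud(i,d):
    v,u=np.mgrid[:400,:640];return deproj(i,u,v,d)
def tri(i1,p1,i2,p2):
    P=[np.diag([1,1,1])@np.array([[i["fx"],0,i["cx"]],[0,i["fy"],i["cy"]],[0,0,1]])@np.c_[i["R"],i["t"]] for i in(i1,i2)]
    X=cv2.triangulatePoints(P[0],P[1],np.float64(p1).reshape(2,1),np.float64(p2).reshape(2,1))[:,0];return X[:3]/X[3]
E
python3 - <<'E'
from h import *
a=cv2.imread("pics/scene0.png")[40:290,195:415];b=cv2.imread("pics/side0.png")[65:305,240:420]
cv2.imwrite("pics/c0.png",np.hstack([cv2.resize(x,None,fx=f,fy=f,interpolation=cv2.INTER_CUBIC) [:480]for x,f in((a,2),(b,2))]))
for n in("scene","side"):
    i=viewer.camera_info(n);W=cloud(i,np.load(f"pics/{n}0.npy"))
    pts={"scene":[(379,210),(379,222),(345,237),(387,261),(354,205),(316,233),(283,165),(250,130),(302,180)],"side":[(365,228),(365,245),(321,250),(349,275),(348,228),(292,240)]}[n]
    for u,v in pts: print(n,u,v,W[v,u].round(0))
    # rim points of chamber
    m=(W[...,2]>88)&(W[...,2]<102)&(W[...,1]>150)
    xy=W[m][:,:2].astype(np.float32); print(len(xy),cv2.minAreaRect(xy[(xy[:,0]>300)&(xy[:,0]<700)]))
E
```

```text
scene 379 210 [ 532. -300.  110.]
scene 379 222 [ 518. -313.   80.]
scene 345 237 [ 433. -261.   57.]
scene 387 261 [ 428. -399.   82.]
scene 354 205 [ 526. -222.   76.]
scene 316 233 [ 384. -199.   76.]
scene 283 165 [554.  81.  16.]
scene 250 130 [-149. -659. 1098.]
scene 302 180 [494. -56.  94.]
1563 ((549.3468017578125, 591.745849609375), (881.3055419921875, 297.5043640136719), 89.74553680419922)
side 365 228 [ 532. -307.  109.]
side 365 245 [ 526. -322.   72.]
side 321 250 [ 440. -268.   47.]
side 349 275 [ 437. -406.   75.]
side 348 228 [ 533. -229.   61.]
side 292 240 [ 390. -209.   53.]
1478 ((501.3274841308594, 593.8071899414062), (397.6112060546875, 889.0381469726562), 0.3105589747428894)
```

View pics/c0.png

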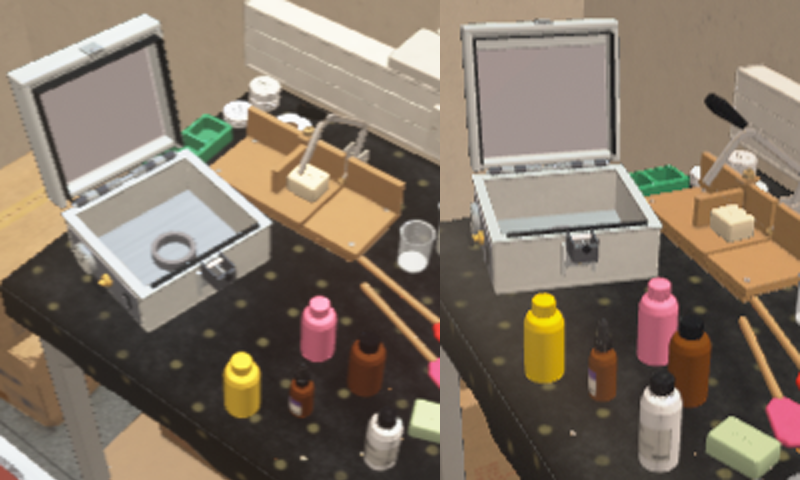

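The crop shows the chamber with its ring at scene pixel (282,165), and its catch in front on the right. The amber bottle's body is at (378,224), with pink about 80 mm to its left. Now I'll fit the circles and the rim.

```bash
python3 - <<'E'
from h import *
from scipy.optimize import least_squares
A=[]
for n in("scene","side"):
    i=viewer.camera_info(n);W=cloud(i,np.load(f"pics/{n}0.npy"));im=cv2.imread(f"pics/{n}0.png")
    for nm,c,r in(("amber",(540,-315),25),("pink",(535,-235),25),("drop",(445,-272),17),("alu",(440,-410),22.5),("yel",(395,-215),25)):
        m=(np.hypot(W[...,0]-c[0],W[...,1]-c[1])<40)&(W[...,2]>14)&(W[...,2]<(55 if nm=="drop" else 72))
        P=W[m]
        f=least_squares(lambda q:np.hypot(P[:,0]-q[0],P[:,1]-q[1])-r,c,loss="soft_l1",f_scale=2)
        mt=(np.hypot(W[...,0]-f.x[0],W[...,1]-f.x[1])<18)
        print(n,nm,len(P),f.x.round(1),"rms",np.sqrt(np.mean(f.fun**2)).round(1),"top",np.percentile(W[mt][:,2],98).round(1))
    m=(abs(W[...,2]-95)<5)&(W[...,0]>380)&(W[...,0]<720)&(W[...,1]>-120)&(W[...,1]<250)
    P=W[m][:,:2].astype(np.float32); print(n,"rim",len(P),P.min(0),P.max(0),cv2.minAreaRect(P),np.median(W[m][:,2]))
    for lo,hi in((500,600),):
        q=P[(P[:,0]>lo)&(P[:,0]<hi)];print(np.histogram(q[:,1],bins=np.arange(-80,210,10)))
    q=P[(P[:,1]>0)&(P[:,1]<130)];print(np.histogram(q[:,0],bins=np.arange(400,700,10)))
    m=(W[...,2]>32)&(W[...,2]<44)&(np.hypot(W[...,0]-555,W[...,1]-70)<70)
    P=W[m]
    if len(P)>8:
        print("ring",len(P),P[:,:2].mean(0),P.min(0),P.max(0))
    # cover face
    m=(W[...,2]>130)&(W[...,2]<340)&(W[...,0]>400)&(W[...,0]<700)&(W[...,1]>100)&(W[...,1]<300)
    P=W[m];print("cover",len(P),P.min(0),P.max(0))
E
```

```text
scene amber 196 [ 537.9 -297.3] rms 1.3 top 111.2
scene pink 190 [ 511.3 -235.9] rms 7.2 top 16.8
scene drop 104 [ 421.5 -268.3] rms 6.4 top 60.8
scene alu 170 [ 414.9 -405. ] rms 6.5 top 73.3
scene yel 171 [ 369.9 -216.5] rms 6.5 top 3.4
scene rim 1285 [400.7937  -68.30414] [685.16296 245.51709] ((543.8176879882812, 86.15225982666016), (315.9351806640625, 245.8926544189453), 78.0031967163086) 93.98859084240713
(array([ 0, 22, 11, 12, 42, 71, 39,  7,  0,  0,  0,  0,  0,  0,  0,  0,  0,
        0,  0,  0,  0,  0,  0,  0,  0,  8, 42, 64]), array([-80, -70, -60, -50, -40, -30, -20, -10,   0,  10,  20,  30,  40,
        50,  60,  70,  80,  90, 100, 110, 120, 130, 140, 150, 160, 170,
       180, 190, 200]))
(array([19, 63, 77, 45, 12,  8,  1,  0,  1,  0,  0,  0,  0,  0,  0,  0,  0,
        0,  0,  0,  0,  0,  0,  7, 40, 45, 37, 10,  0]), array([400, 410, 420, 430, 440, 450, 460, 470, 480, 490, 500, 510, 520,
       530, 540, 550, 560, 570, 580, 590, 600, 610, 620, 630, 640, 650,
       660, 670, 680, 690]))
ring 142 [540.15964398  76.23021691] [505.99245032  39.53957286  32.30671471] [578
[... 655 characters left out ...]
, 17, 46, 49]), array([-80, -70, -60, -50, -40, -30, -20, -10,   0,  10,  20,  30,  40,
        50,  60,  70,  80,  90, 100, 110, 120, 130, 140, 150, 160, 170,
       180, 190, 200]))
(array([14, 43, 55, 35,  7,  1,  1,  1,  0,  0,  0,  0,  0,  0,  0,  0,  0,
        0,  0,  0,  0,  0,  0,  7, 27, 40, 31, 10,  0]), array([400, 410, 420, 430, 440, 450, 460, 470, 480, 490, 500, 510, 520,
       530, 540, 550, 560, 570, 580, 590, 600, 610, 620, 630, 640, 650,
       660, 670, 680, 690]))
ring 11 [550.2545597  107.05227904] [536.14696147 102.79929901  37.01802338] [564.0642737  112.50271723  43.15926816]
cover 4668 [454.35484538 159.88547632 130.01501303] [695.08033087 299.19018921 328.56971263]
```

```bash
cat >> h.py <<'E'
from scipy.spatial.transform import Rotation as Ro
def plan(p1,az=None,tilt=None,n=None,vmax=45,R1=None):
    """print rows (tool axes, m/rad) from the present pose to p1; target tool y at azimuth az deg (tool down)"""
    s=ctrl.observe();p=s["tcp_pos"];R0=Ro.from_quat(s["eef_rot"])
    if R1 is None:
        c,t=np.cos(np.radians(az)),np.sin(np.radians(az))
        y=np.array([c,t,0]);z=np.array([0,0,-1.]);R1=Ro.from_matrix(np.c_[np.cross(y,z),y,z])
    w=(R0.inv()*R1).as_rotvec();d=np.array(p1)-p
    n=n or int(np.ceil(max(np.linalg.norm(d)/vmax,np.linalg.norm(w)/.14,1)))
    print("n",n,"d",d.round(1),"w",w.round(3),"rot/row",(w/n).round(4))
    for k in range(n):
        print(((R0*Ro.from_rotvec(w*k/n)).inv().apply(d/n)/1000).round(4).tolist())
E
python3 - <<'E'
from h import *
for n in("scene","side"):
    i=viewer.camera_info(n);W=cloud(i,np.load(f"pics/{n}0.npy"))
    P=W[(abs(W[...,2]-95)<4)]
    def fit(sel,a,b):
        Q=P[sel];
        k=np.polyfit(Q[:,a],Q[:,b],1)
        for _ in range(4):
            r=Q[:,b]-np.polyval(k,Q[:,a]);Q=Q[abs(r)<8];k=np.polyfit(Q[:,a],Q[:,b],1)
        return len(Q),np.degrees(np.arctan(k[0])).round(1),np.polyval(k,70 if a==1 else 540).round(1)
    x,y=P[:,0],P[:,1]
    print(n,"near",fit((x>400)&(x<470)&(y>-10)&(y<140),1,0),"far",fit((x>620)&(x<690)&(y>0)&(y<130),1,0),"catch",fit((x>460)&(x<640)&(y>-48)&(y<0),0,1))
plan([430,250,520],az=45)
E
```

```text
scene near (97, np.float64(3.1), np.float64(427.1)) far (106, np.float64(12.4), np.float64(655.3)) catch (129, np.float64(-9.3), np.float64(-21.6))
side near (79, np.float64(2.1), np.float64(428.1)) far (101, np.float64(12.8), np.float64(656.9)) catch (154, np.float64(-11.4), np.float64(-23.3))
n 11 d [ 233.1 -369.3  116.1] w [-0.001  0.     0.478] rot/row [-0.0001  0.      0.0434]
[-0.0304, -0.0256, -0.0105]
[-0.0314, -0.0242, -0.0105]
[-0.0325, -0.0229, -0.0105]
[-0.0334, -0.0214, -0.0105]
[-0.0343, -0.02, -0.0105]
[-0.0352, -0.0184, -0.0105]
[-0.0359, -0.0169, -0.0105]
[-0.0366, -0.0153, -0.0105]
[-0.0373, -0.0137, -0.0105]
[-0.0378, -0.0121, -0.0105]
[-0.0383, -0.0104, -0.0105]
```

Request:
jog_arm:
  moves:
    - {"offset": [-0.015,-0.012,-0.03],"rot": [0,0,0.04],"fingers": -1}
    - {"offset": [-0.03,-0.024,-0.03],"rot": [0,0,0.04],"fingers": -1}
    - {"offset": [-0.032,-0.023,-0.02],"rot": [0,0,0.045],"fingers": -1}
    - {"offset": [-0.033,-0.022,-0.02],"rot": [0,0,0.045],"fingers": -1}
    - {"offset": [-0.034,-0.02,-0.01],"rot": [0,0,0.045],"fingers": -1}
    - {"offset": [-0.035,-0.018,-0.01],"rot": [0,0,0.045],"fingers": -1}
    - {"offset": [-0.036,-0.017,0],"rot": [0,0,0.045],"fingers": -1}
    - {"offset": [-0.037,-0.015,0],"rot": [0,0,0.045],"fingers": -1}
    - {"offset": [-0.037,-0.014,0],"rot": [0,0,0.045],"fingers": -1}
    - {"offset": [-0.038,-0.012,0],"rot": [0,0,0.045],"fingers": -1}
    - {"offset": [-0.038,-0.01,0],"rot": [0,0,0.045],"fingers": -1}

```text
t: 1.2
tcp_pos: [418.0, 267.5, 524.6]
eef_rot: [0.387, 0.922, -0.0, -0.0]
force: [0.5, -0.2, -0.2]
finger_gap: 86.9
finger_force: 0.0
```

```bash
python3 - <<'E'
from h import *
s=ctrl.observe();print(s["t"],s["tcp_pos"],s["joints"].round(3));i=viewer.camera_info("wrist");print(i["R"].round(2).tolist(),-i["R"].T@i["t"])
plan([480,60,500],az=-12)
E
```

```text
1.2 [418.03186025 267.46279537 524.56948294] [-1.013 -0.036  0.345  1.643  0.012  1.533  0.108]
[[0.71, 0.7, 0.0], [0.67, -0.68, 0.29], [0.21, -0.21, -0.96]] [361.21108233 325.84470421 504.52508507]
n 8 d [  62.  -207.5  -24.6] w [-0.    -0.     0.986] rot/row [-0.     -0.      0.1232]
[-0.0239, -0.0126, 0.0031]
[-0.0253, -0.0096, 0.0031]
[-0.0263, -0.0064, 0.0031]
[-0.0269, -0.0031, 0.0031]
[-0.0271, 0.0002, 0.0031]
[-0.0268, 0.0035, 0.0031]
[-0.0262, 0.0068, 0.0031]
[-0.0252, 0.01, 0.0031]
```

Request:
jog_arm:
  moves:
    - {"offset": [-0.024,-0.0125,0.003],"rot": [0,0,0.123],"fingers": -1}
    - {"offset": [-0.025,-0.0095,0.003],"rot": [0,0,0.123],"fingers": -1}
    - {"offset": [-0.026,-0.0065,0.003],"rot": [0,0,0.123],"fingers": -1}
    - {"offset": [-0.027,-0.003,0.003],"rot": [0,0,0.123],"fingers": -1}
    - {"offset": [-0.027,0,0.003],"rot": [0,0,0.123],"fingers": -1}
    - {"offset": [-0.027,0.0035,0.003],"rot": [0,0,0.123],"fingers": -1}
    - {"offset": [-0.026,0.007,0.003],"rot": [0,0,0.123],"fingers": -1}
    - {"offset": [-0.025,0.01,0.003],"rot": [0,0,0.123],"fingers": -1}
    - {"fingers": -1}
    - {"fingers": -1}

```text
invalid input
```

```bash
python3 - <<'E'
from h import *
s=ctrl.observe();print(s["t"],s["tcp_pos"],s["eef_rot"],s["joints"].round(3));i=viewer.camera_info("wrist")
p,d=viewer.get_image("wrist");np.savez("pics/w1.npz",d=d,R=i["R"],t=i["t"]);cv2.imwrite("pics/w1.png",p)
W=cloud(i,d)
m=(abs(W[...,2]-38)<5)&(np.hypot(W[...,0]-541,W[...,1]-76)<60)&(d>0);P=W[m];print(len(P),P.min(0),P.max(0),(P.min(0)+P.max(0))/2,np.median(P[:,2]))
fl=W[(np.hypot(W[...,0]-541,W[...,1]-76)<20)];print("floor",np.median(fl[:,2]))
q=proj(i,[541,76,38]).round();print(q)
plan([530,-200,420],az=-12)
E
```

```text
1.2 [418.03186025 267.46279537 524.56948294] [ 3.86983400e-01  9.22086669e-01 -9.45192236e-05 -1.17966960e-04] [-1.013 -0.036  0.345  1.643  0.012  1.533  0.108]
207 [507.97468693  48.26225214  33.16145223] [571.16737254 112.72734376  40.63261628] [539.57102974  80.49479795  36.89703425] 37.556574622773226
floor 18.13575888852561
[[297. 299.]]
n 11 d [ 108.3 -461.3 -105. ] w [0.001 0.002 0.975] rot/row [0.0001 0.0002 0.0886]
[-0.037, -0.0219, 0.0096]
[-0.0388, -0.0186, 0.0096]
[-0.0403, -0.0151, 0.0096]
[-0.0415, -0.0114, 0.0096]
[-0.0424, -0.0077, 0.0096]
[-0.0429, -0.0039, 0.0096]
[-0.0431, -0.0001, 0.0096]
[-0.0429, 0.0037, 0.0096]
[-0.0424, 0.0075, 0.0096]
[-0.0416, 0.0112, 0.0096]
[-0.0404, 0.0148, 0.0096]
```

View pics/w1.png

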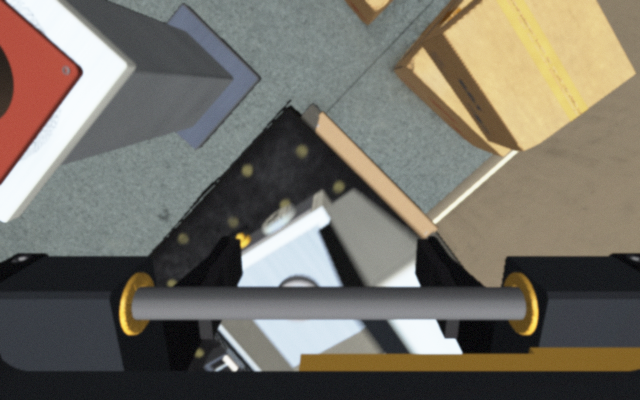

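The wrist view shows the gripper filling the lower half. The ring peeks out above the bar at (297,285), so things on the tool's +x side are the ones I can see. My call was refused because rows need every field.

Request:
jog_arm:
  moves:
    - {"offset": [-0.03,-0.018,0.0],"rot": [0,0,0.09],"fingers": -1}
    - {"offset": [-0.039,-0.019,0.003],"rot": [0,0,0.09],"fingers": -1}
    - {"offset": [-0.04,-0.015,0.003],"rot": [0,0,0.09],"fingers": -1}
    - {"offset": [-0.041,-0.011,0.003],"rot": [0,0,0.09],"fingers": -1}
    - {"offset": [-0.042,-0.008,0.003],"rot": [0,0,0.09],"fingers": -1}
    - {"offset": [-0.038,-0.004,0.003],"rot": [0,0,0.09],"fingers": -1}
    - {"offset": [-0.03,0,0.003],"rot": [0,0,0.09],"fingers": -1}
    - {"offset": [-0.015,0.004,0.0],"rot": [0,0,0.09],"fingers": -1}
    - {"offset": [0,0,0],"rot": [0,0,0.09],"fingers": -1}
    - {"offset": [0,0,0],"rot": [0,0,0.09],"fingers": -1}
    - {"offset": [0,0,0],"rot": [0,0,0.075],"fingers": -1}
    - {"offset": [0,0,0],"rot": [0,0,0],"fingers": -1}

```text
t: 2.45
tcp_pos: [487.6, -11.9, 506.5]
eef_rot: [0.774, 0.634, -0.0, -0.0]
force: [-0.1, 0.3, -0.3]
finger_gap: 87.1
finger_force: 0.0
```

```bash
python3 - <<'E'
from h import *
s=ctrl.observe();print(s["t"],s["tcp_pos"],s["eef_rot"],s["joints"].round(3));i=viewer.camera_info("wrist")
p,d=viewer.get_image("wrist");np.savez("pics/w2.npz",d=d,R=i["R"],t=i["t"]);cv2.imwrite("pics/w2.png",p)
W=cloud(i,d)
r=np.hypot(W[...,0]-541,W[...,1]-76)
m=(abs(W[...,2]-38)<5)&(r<60)&(d>0);P=W[m];print(len(P),P.min(0),P.max(0),(P.min(0)+P.max(0))/2,np.median(P[:,2]))
print("floor",np.median(W[r<20][:,2]),proj(i,[541,76,38]).round())
plan([538,-240,420],az=-12)
E
```

```text
2.45 [487.60094202 -11.89262967 506.50926543] [ 7.73586416e-01  6.33690757e-01 -2.63886204e-04 -1.07568440e-04] [-0.719 -0.078  0.62   1.705  0.045  1.501 -0.301]
1249 [508.53135199  40.6910236   33.12443732] [579.81551496 111.53526637  40.33127456] [544.17343347  76.11314498  36.72785594] 37.753266023758556
floor 18.167325631455412 [[358.  73.]]
n 6 d [  50.4 -228.1  -86.6] w [-0.     0.     0.014] rot/row [-0.0001  0.      0.0024]
[-0.0357, 0.0156, 0.0144]
[-0.0356, 0.0157, 0.0144]
[-0.0356, 0.0158, 0.0144]
[-0.0356, 0.0159, 0.0144]
[-0.0355, 0.016, 0.0144]
[-0.0355, 0.016, 0.0144]
```

View pics/w2.png

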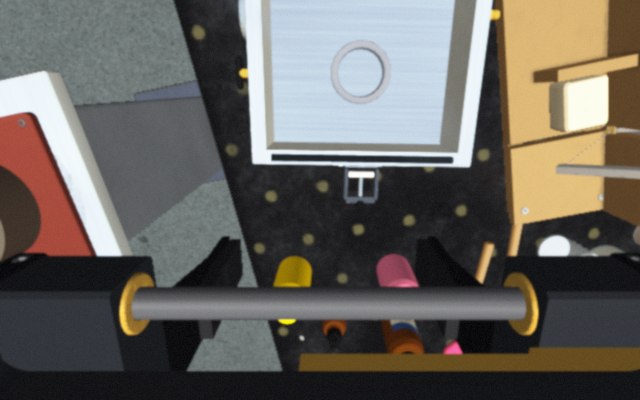

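The ring is clear at (360,72), and its centre works out to about (544,76). I'll pass to the far side of the bottle so the wrist camera can see it.

Request:
jog_arm:
  moves:
    - {"offset": [-0.025,0.008,0.006],"rot": [0,0,0.004],"fingers": -1}
    - {"offset": [-0.04,0.011,0.008],"rot": [0,0,0],"fingers": -1}
    - {"offset": [-0.042,0.012,0.008],"rot": [0,0,0],"fingers": -1}
    - {"offset": [-0.042,0.012,0.008],"rot": [0,0,0],"fingers": -1}
    - {"offset": [-0.042,0.012,0.008],"rot": [0,0,0],"fingers": -1}
    - {"offset": [-0.042,0.012,0.008],"rot": [0,0,0],"fingers": -1}
    - {"offset": [-0.042,0.012,0.008],"rot": [0,0,0],"fingers": -1}
    - {"offset": [-0.04,0.011,0.008],"rot": [0,0,0],"fingers": -1}
    - {"offset": [-0.025,0.008,0.006],"rot": [0,0,0],"fingers": -1}
    - {"offset": [0,0,0],"rot": [0,0,0],"fingers": -1}
    - {"offset": [0,0,0],"rot": [0,0,0],"fingers": -1}

```text
t: 3.6
tcp_pos: [515.9, -364.9, 438.3]
eef_rot: [0.774, 0.633, -0.001, -0.0]
force: [-0.0, 0.6, 1.1]
finger_gap: 86.7
finger_force: 0.0
```

```bash
python3 - <<'E'
from h import *
from scipy.optimize import least_squares
s=ctrl.observe();print(s["t"],s["tcp_pos"],s["eef_rot"],s["joints"].round(3));i=viewer.camera_info("wrist")
p,d=viewer.get_image("wrist");np.savez("pics/w3.npz",d=d,R=i["R"],t=i["t"]);cv2.imwrite("pics/w3.png",p)
W=cloud(i,d)
r=np.hypot(W[...,0]-538.4,W[...,1]+298)
m=(W[...,2]>102)&(r<25)&(d>0);P=W[m];print(len(P),P.min(0),P.max(0),"cap",(P.min(0)+P.max(0))/2,np.median(P[:,2]))
m=(W[...,2]>15)&(W[...,2]<72)&(r<40)&(d>0);P=W[m]
f=least_squares(lambda q:np.hypot(P[:,0]-q[0],P[:,1]-q[1])-25,(538,-298),loss="soft_l1",f_scale=2);print(len(P),f.x)
print(proj(i,[538,-298,109]))
z=np.load("pics/w2.npz")
E
```

```text
3.6 [ 515.85247131 -364.93402293  438.2737329 ] [ 7.74321340e-01  6.32792264e-01 -5.05016127e-04 -3.97327766e-04] [-0.15   0.384  0.932  1.497 -0.309  1.417  0.594]
883 [ 524.26147663 -311.42172267  104.97497334] [ 552.1054457  -283.96955199  110.79373153] cap [ 538.18346117 -297.69563733  107.88435243] 108.72695080011337
0 [ 538. -298.]
[[338.82707516 100.7696207 ]]
```

View pics/w3.png

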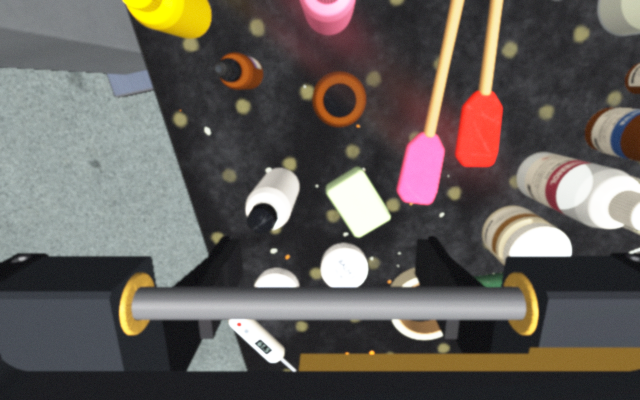

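The amber cap is at (338,100), which puts the bottle's axis at (538.2,-297.8). That agrees with the fixed cameras. Next: move over it, descend and grip.

Request:
jog_arm:
  moves:
    - {"offset": [0.02,0.0025,0.02],"rot": [0,0,0],"fingers": -1}
    - {"offset": [0.025,0.003,0.03],"rot": [0,0,0],"fingers": -1}
    - {"offset": [0.018,0.002,0.03],"rot": [0,0,0],"fingers": -1}
    - {"offset": [0.007,0.001,0.02],"rot": [0,0,0],"fingers": -1}
    - {"offset": [0,0,0.008],"rot": [0,0,0],"fingers": -1}
    - {"offset": [0,0,0],"rot": [0,0,0],"fingers": -1}

```text
t: 4.25
tcp_pos: [538.3, -296.8, 330.6]
eef_rot: [0.774, 0.633, -0.0, -0.0]
force: [-0.5, 0.2, 1.5]
finger_gap: 86.8
finger_force: 0.0
```

```bash
python3 - <<'E'
from h import *
s=ctrl.observe();print(s["joints"].round(3));plan([538.2,-297.8,230],R1=Ro.from_quat(s["eef_rot"]),n=1)
E
```

```text
[-0.255  0.417  0.886  1.683 -0.342  1.207  0.514]
n 1 d [-1.000e-01 -1.000e+00 -1.006e+02] w [0. 0. 0.] rot/row [0. 0. 0.]
[-0.0011, 0.0001, 0.1006]
```

Request:
jog_arm:
  moves:
    - {"offset": [-0.001,0,0.015],"rot": [0,0,0],"fingers": -1}
    - {"offset": [0,0,0.025],"rot": [0,0,0],"fingers": -1}
    - {"offset": [0,0,0.025],"rot": [0,0,0],"fingers": -1}
    - {"offset": [0,0,0.02],"rot": [0,0,0],"fingers": -1}
    - {"offset": [0,0,0.011],"rot": [0,0,0],"fingers": -1}
    - {"offset": [0,0,0.004],"rot": [0,0,0],"fingers": -1}
    - {"offset": [0,0,0],"rot": [0,0,0],"fingers": -1}
    - {"offset": [0,0,0],"rot": [0,0,0],"fingers": 0}
    - {"offset": [0,0,0],"rot": [0,0,0],"fingers": 1}
    - {"offset": [0,0,0],"rot": [0,0,0],"fingers": 1}
    - {"offset": [0,0,0],"rot": [0,0,0],"fingers": 1}
    - {"offset": [0,0,0],"rot": [0,0,0],"fingers": 1}
  grip_force: 20

```text
t: 5.45
tcp_pos: [538.1, -298.8, 231.0]
eef_rot: [0.774, 0.633, 0.0, 0.0]
force: [0.7, -0.2, 0.8]
finger_gap: 55.0
finger_force: 0.0
```

Request:
jog_arm:
  moves:
    - {"offset": [0,0,0],"rot": [0,0,0],"fingers": 1}
    - {"offset": [0,0,0],"rot": [0,0,0],"fingers": 1}
    - {"offset": [0,0,0],"rot": [0,0,0],"fingers": 1}
    - {"offset": [0,0,0],"rot": [0,0,0],"fingers": 1}
  grip_force: 25

```text
t: 5.85
tcp_pos: [538.1, -298.9, 230.9]
eef_rot: [0.774, 0.633, 0.0, 0.0]
force: [0.1, -0.1, 0.7]
finger_gap: 48.9
finger_force: 24.9
```

Request:
jog_arm:
  moves:
    - {"offset": [0,0,-0.01],"rot": [0,0,0],"fingers": 1}
    - {"offset": [0,0,-0.025],"rot": [0,0,0],"fingers": 1}
    - {"offset": [0,0,-0.035],"rot": [0,0,0],"fingers": 1}
    - {"offset": [0,0,-0.035],"rot": [0,0,0],"fingers": 1}
    - {"offset": [0,0,-0.035],"rot": [0,0,0],"fingers": 1}
    - {"offset": [0.02,0,-0.02],"rot": [0,0,0],"fingers": 1}
    - {"offset": [0.035,-0.008,0],"rot": [0,0,0],"fingers": 1}
    - {"offset": [0.04,-0.01,0],"rot": [0,0,0],"fingers": 1}
    - {"offset": [0.04,-0.01,0],"rot": [0,0,0],"fingers": 1}
    - {"offset": [0.04,-0.01,0],"rot": [0,0,0],"fingers": 1}
    - {"offset": [0.04,-0.01,0],"rot": [0,0,0],"fingers": 1}
    - {"offset": [0.04,-0.01,0],"rot": [0,0,0],"fingers": 1}

```text
t: 7.05
tcp_pos: [531.5, -36.1, 391.3]
eef_rot: [0.775, 0.632, 0.0, -0.0]
force: [-0.1, 0.1, -1.2]
finger_gap: 49.0
finger_force: 24.9
```

```bash
python3 - <<'E'
from h import *
s=ctrl.observe();print(s["joints"].round(3),s["finger_gap"]);plan([538,0,391],R1=Ro.from_quat(s["eef_rot"]),n=1)
E
```

```text
[-0.796  0.115  0.851  1.803 -0.091  1.264 -0.122] 49.02487227963196
n 1 d [ 6.5 36.1 -0.3] w [0. 0. 0.] rot/row [0. 0. 0.]
[0.0367, -0.0008, 0.0003]
```

Request:
jog_arm:
  moves:
    - {"offset": [0.015,0,0],"rot": [0,0,0.008],"fingers": 1}
    - {"offset": [0,0,0],"rot": [0,0,0],"fingers": 1}
    - {"offset": [0,0,0],"rot": [0,0,0],"fingers": 1}
    - {"offset": [0,0,0],"rot": [0,0,0],"fingers": 1}

```text
t: 7.45
tcp_pos: [534.9, -24.4, 391.0]
eef_rot: [0.778, 0.629, -0.0, 0.0]
force: [0.2, 0.0, -1.3]
finger_gap: 48.6
finger_force: 24.9
```

```bash
python3 - <<'E'
from h import *
from scipy.optimize import least_squares
s=ctrl.observe();print(s["t"],s["tcp_pos"],s["eef_rot"],s["joints"].round(3));i=viewer.camera_info("wrist")
p,d=viewer.get_image("wrist");np.savez("pics/w4.npz",d=d,R=i["R"],t=i["t"]);cv2.imwrite("pics/w4.png",p)
W=cloud(i,d);r=np.hypot(W[...,0]-544,W[...,1]-76)
m=(W[...,2]>34)&(W[...,2]<45)&(r<48)&(d>0);P=W[m];print(len(P),P.min(0),P.max(0),(P.min(0)+P.max(0))/2,np.median(P[:,2]))
ok=(P[:,2]>36.5)
hull=cv2.convexHull(P[ok][:,:2].astype(np.float32));print("hull",cv2.minEnclosingCircle(hull))
f=least_squares(lambda q:np.hypot(P[ok,0]-q[0],P[ok,1]-q[1])-31.85,(544,76),loss="soft_l1");print("mean-r fit",f.x)
# held bottle seen from the fixed cameras
tx,ty=s["tcp_pos"][:2]
for n in("scene","side"):
    j=viewer.camera_info(n);p,d=viewer.get_image(n);cv2.imwrite(f"pics/{n}4.png",p);V=cloud(j,d)
    m=(np.hypot(V[...,0]-tx,V[...,1]-ty)<40)&(V[...,2]>s["tcp_pos"][2]-225)&(V[...,2]<s["tcp_pos"][2]-190)&(d>0);Q=V[m]
    f=least_squares(lambda q:np.hypot(Q[:,0]-q[0],Q[:,1]-q[1])-25,(tx,ty),loss="soft_l1",f_scale=2);print(n,len(Q),f.x,f.x-[tx,ty])
    m=(np.hypot(V[...,0]-tx,V[...,1]-ty)<20)&(V[...,2]>100)&(d>0);print("low",np.percentile(V[m][:,2],1))
E
```

```text
7.45 [534.89184937 -24.36291367 390.9547929 ] [ 7.77732320e-01  6.28595574e-01 -1.33234679e-04  1.55505512e-04] [-0.807  0.123  0.843  1.797 -0.096  1.264 -0.15 ]
2294 [508.62885442  40.53301419  34.00145086] [579.85936674 111.75042112  40.79934423] [544.24411058  76.14171765  37.40039754] 37.7318942947486
hull ((544.0823974609375, 75.92350006103516), 35.764976501464844)
mean-r fit [544.1481774   75.93541754]
scene 154 [534.22926927 -23.34306111] [-0.6625801   1.01985256]
low 100.11182830005687
side 217 [535.18272394 -24.34907528] [0.29087457 0.0138384 ]
low 100.4621271855023
```

Request:
jog_arm:
  moves:
    - {"offset": [0.02,-0.002,0],"rot": [0,0,0],"fingers": 1}
    - {"offset": [0.03,-0.004,0],"rot": [0,0,0],"fingers": 1}
    - {"offset": [0.03,-0.004,0],"rot": [0,0,0],"fingers": 1}
    - {"offset": [0.015,-0.0015,0.01],"rot": [0,0,0],"fingers": 1}
    - {"offset": [0.0045,0,0.02],"rot": [0,0,0],"fingers": 1}
    - {"offset": [0,0,0.025],"rot": [0,0,0],"fingers": 1}
    - {"offset": [0,0,0.025],"rot": [0,0,0],"fingers": 1}
    - {"offset": [0,0,0.015],"rot": [0,0,0],"fingers": 1}
    - {"offset": [0,0,0.005],"rot": [0,0,0],"fingers": 1}
    - {"offset": [0,0,0],"rot": [0,0,0],"fingers": 1}
    - {"offset": [0,0,0],"rot": [0,0,0],"fingers": 1}

```text
t: 8.7
tcp_pos: [544.9, 76.8, 291.7]
eef_rot: [0.777, 0.629, 0.001, 0.0]
force: [-0.1, -0.1, -1.3]
finger_gap: 48.4
finger_force: 24.9
```

```bash
python3 - <<'E'
from h import *
s=ctrl.observe();print(s["tcp_pos"],s["eef_rot"].round(4),s["joints"].round(3),s["force"]);plan([544.2,75.2,250],R1=Ro.from_quat(s["eef_rot"]),n=1)
E
```

```text
[544.94975789  76.77793421 291.65851381] [7.771e-01 6.293e-01 5.000e-04 3.000e-04] [-0.868  0.269  0.752  1.878 -0.208  1.073 -0.243] [-0.06595797 -0.12349291 -1.34797012]
n 1 d [ -0.7  -1.6 -41.7] w [0. 0. 0.] rot/row [0. 0. 0.]
[-0.0017, -0.0005, 0.0417]
```

Request:
jog_arm:
  moves:
    - {"offset": [-0.0015,-0.0005,0.01],"rot": [0,0,0],"fingers": 1}
    - {"offset": [0,0,0.008],"rot": [0,0,0],"fingers": 1}
    - {"offset": [0,0,0.005],"rot": [0,0,0],"fingers": 1}
    - {"offset": [0,0,0.005],"rot": [0,0,0],"fingers": 1}
    - {"offset": [0,0,0.004],"rot": [0,0,0],"fingers": 1}
    - {"offset": [0,0,0],"rot": [0,0,0],"fingers": 1}

```text
t: 9.3
tcp_pos: [543.5, 75.7, 258.2]
eef_rot: [0.777, 0.629, -0.0, -0.0]
force: [0.4, 1.1, -1.9]
finger_gap: 48.4
finger_force: 24.9
```

Bottom is now about 27 mm up, so it is inside the ring (top at 38 mm) with no reaction force. I'll lower it to the floor.

Request:
jog_arm:
  moves:
    - {"offset": [0,0,0.004],"rot": [0,0,0],"fingers": 1}
    - {"offset": [0,0,0.003],"rot": [0,0,0],"fingers": 1}
    - {"offset": [0,0,0.001],"rot": [0,0,0],"fingers": 1}
    - {"offset": [0,0,0],"rot": [0,0,0],"fingers": 1}

```text
t: 9.7
tcp_pos: [543.7, 75.6, 250.6]
eef_rot: [0.777, 0.629, -0.0, 0.0]
force: [-0.2, 0.8, -1.5]
finger_gap: 48.7
finger_force: 24.9
```

Request:
jog_arm:
  moves:
    - {"offset": [0,0,0.001],"rot": [0,0,0],"fingers": 1}
    - {"offset": [0,0,0.0005],"rot": [0,0,0],"fingers": 1}
    - {"offset": [0,0,0],"rot": [0,0,0],"fingers": 1}

```text
t: 10.0
tcp_pos: [543.7, 75.7, 249.3]
eef_rot: [0.777, 0.629, 0.0, 0.0]
force: [-0.5, -0.1, -2.1]
finger_gap: 48.7
finger_force: 24.9
```

Request:
jog_arm:
  moves:
    - {"offset": [0,0,0.001],"rot": [0,0,0],"fingers": 1}
    - {"offset": [0,0,0],"rot": [0,0,0],"fingers": 1}

```text
t: 10.2
tcp_pos: [543.9, 75.7, 248.8]
eef_rot: [0.777, 0.629, 0.0, -0.0]
force: [-2.7, -0.4, 4.4]
finger_gap: 48.6
finger_force: 24.8
```

The floor is touched, with force z rising about 6 N. Release, retract straight up and look.

Request:
jog_arm:
  moves:
    - {"offset": [0,0,0],"rot": [0,0,0],"fingers": -0.3}
    - {"offset": [0,0,0],"rot": [0,0,0],"fingers": -0.8}
    - {"offset": [0,0,0],"rot": [0,0,0],"fingers": -0.8}
    - {"offset": [0,0,0],"rot": [0,0,0],"fingers": -0.8}
    - {"offset": [0,0,-0.01],"rot": [0,0,0],"fingers": -0.8}
    - {"offset": [0,0,-0.02],"rot": [0,0,0],"fingers": -0.8}
    - {"offset": [0,0,-0.03],"rot": [0,0,0],"fingers": -0.8}
    - {"offset": [0,0,-0.04],"rot": [0,0,0],"fingers": -0.8}
    - {"offset": [0,0,-0.045],"rot": [0,0,0],"fingers": 1}
    - {"offset": [0,0,-0.045],"rot": [0,0,0],"fingers": 1}
    - {"offset": [0,0,-0.045],"rot": [0,0,0],"fingers": 1}
    - {"offset": [0,0,-0.02],"rot": [0,0,0],"fingers": 1}
  grip_force: 10

```text
t: 11.4
tcp_pos: [543.8, 74.8, 508.3]
eef_rot: [0.777, 0.629, 0.003, 0.001]
force: [-0.2, 0.1, -0.6]
finger_gap: 54.3
finger_force: 0.0
```

```bash
python3 - <<'E'
from h import *
from scipy.optimize import least_squares
s=ctrl.observe();print(s["t"],s["tcp_pos"],s["joints"].round(3),s["finger_gap"])
for n in("scene","side"):
    j=viewer.camera_info(n);p,d=viewer.get_image(n);cv2.imwrite(f"pics/{n}5.png",p);V=cloud(j,d)
    r=np.hypot(V[...,0]-544,V[...,1]-76)
    for lo,hi in((45,70),(70,90)):
        Q=V[(r<32)&(V[...,2]>lo)&(V[...,2]<hi)]
        if len(Q)>10:
            f=least_squares(lambda q:np.hypot(Q[:,0]-q[0],Q[:,1]-q[1])-25,(544,76),loss="soft_l1",f_scale=2);print(n,lo,len(Q),f.x)
    Q=V[(r<12)&(V[...,2]<160)&(V[...,2]>100)]
    if len(Q): print("top",np.percentile(Q[:,2],[50,95]))
    # outer face of the cover / hinge side
    C=np.array([544.1,76.]);ex=np.array([.209,.978]);ey=np.array([-.978,.209])
    u=(V[...,:2]-C)@ex-124;w=(V[...,:2]-C)@ey
    for z0 in(150,200,250,280,300,315):
        q=(abs(V[...,2]-z0)<6)&(abs(w)<90)&(u>-60)&(u<150);print(n,z0,q.sum(),np.percentile(u[q],[5,50,95]).round(0) if q.sum() else"")
E
```

```text
11.4 [543.82338974  74.78536681 508.27243465] [-0.943  0.09   0.791  1.579 -0.065  1.494 -0.359] 54.34932853601068
scene 45 87 [543.25398668  77.63474596]
scene 70 67 [542.71730036  77.57432803]
top [126.00178014 129.07013858]
scene 150 160 [43. 47. 51.]
scene 200 159 [52. 56. 61.]
scene 250 104 [62. 65. 69.]
scene 280 20 [66. 68. 72.]
scene 300 125 [18. 33. 81.]
scene 315 157 [39. 52. 73.]
side 45 22 [543.91255971  76.03327057]
side 70 104 [543.80331009  75.8906765 ]
top [128.64132317 130.73768763]
side 150 215 [39. 46. 52.]
side 200 219 [49. 54. 60.]
side 250 223 [59. 63. 69.]
side 280 184 [61. 67. 72.]
side 300 135 [16. 30. 70.]
side 315 211 [34. 40. 76.]
```

View pics/side5.png

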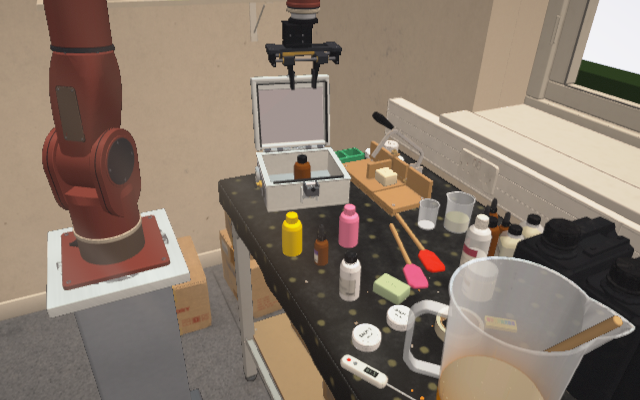

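The brown bottle stands upright in the ring (302,168), its top at about 127 mm as expected for seated. Next I'll go over the top of the cover to its left side.

```bash
cat >> h.py <<'E'
EX=np.array([.209,.978,0]);EY=np.array([-.978,.209,0]);EZ=np.array([0,0,1.]);H=np.array([544.1,76.,95])+124*EX
def tipstate():
    s=ctrl.observe();R=Ro.from_quat(s["eef_rot"]).as_matrix();tip=s["tcp_pos"]+ctrl.nose_length*R[:,2]-H
    return s,(tip@EX,tip@EY,tip[2],np.degrees(np.arctan2(-R[:,2]@EX,-R[2,2])))
def face(a,d=199,h=45): return -d*np.cos(a)+h*np.sin(a),d*np.sin(a)+h*np.cos(a)
def goal(u,w,z,t):
    t=np.radians(t);zt=-np.sin(t)*EX-np.cos(t)*EZ;yt=-EY
    return H+u*EX+w*EY+z*EZ-ctrl.nose_length*zt,Ro.from_matrix(np.c_[np.cross(yt,zt),yt,zt])
E
python3 - <<'E'
from h import *
s,t=tipstate();print(s["tcp_pos"],np.round(t,1),ctrl.nose_length)
p,R=goal(115,0,290,0);p[2]=550;print(p)
plan(p,R1=R)
print(goal(115,0,215,40)[0],goal(115,0,215,40)[0]-p)
E
```

```text
[544.06329801  75.00271626 507.16341693] [-1.244e+02 -1.000e+00  2.300e+02 -2.000e-01] 182.2
[594.051 309.742 550.   ]
n 6 d [ 50.  234.7  42.8] w [ 0.005 -0.003  0.001] rot/row [ 0.0008 -0.0006  0.0002]
[0.04, 0.0, -0.007]
[0.04, 0.0, -0.007]
[0.04, 0.0, -0.0071]
[0.04, 0.0, -0.0071]
[0.04, -0.0, -0.0071]
[0.04, -0.0, -0.0071]
[618.52822362 424.28135263 449.57329754] [  24.47722362  114.53935263 -100.42670246]
```

Request:
jog_arm:
  moves:
    - {"offset": [0,0,-0.025],"rot": [0,0,0],"fingers": 1}
    - {"offset": [0.02,0,-0.025],"rot": [0,0,0],"fingers": 1}
    - {"offset": [0.04,0,0],"rot": [0,0,0],"fingers": 1}
    - {"offset": [0.045,0,0],"rot": [0,0,0],"fingers": 1}
    - {"offset": [0.045,0,0],"rot": [0,0,0],"fingers": 1}
    - {"offset": [0.045,0,0],"rot": [0,0,0],"fingers": 1}
    - {"offset": [0.045,0,0],"rot": [0,0,0],"fingers": 1}
    - {"offset": [0.045,0,0],"rot": [0,0,0],"fingers": 1}
    - {"offset": [0.04,0,0],"rot": [0,0,0],"fingers": 1}
    - {"offset": [0.02,0,0],"rot": [0,0,0],"fingers": 1}
    - {"offset": [0,0,0],"rot": [0,0,0],"fingers": 1}

```text
t: 12.6
tcp_pos: [614.9, 417.1, 550.1]
eef_rot: [0.776, 0.631, -0.002, -0.0]
force: [0.5, -0.7, -0.5]
finger_gap: 0.7
finger_force: 0.0
```

```bash
python3 - <<'E'
from h import *
s,t=tipstate();print(s["tcp_pos"],np.round(t,1),s["joints"].round(3))
p,R=goal(130,0,215,40)
plan(p,R1=R,vmax=25)
E
```

```text
[614.91953612 417.09022583 550.06447155] [2.239e+02 2.500e+00 2.729e+02 2.000e-01] [-0.993  0.585  0.665  0.924 -0.352  1.731 -0.676]
n 5 d [   6.7   21.9 -100.5] w [-0.    -0.695  0.006] rot/row [-1.000e-04 -1.391e-01  1.200e-03]
[0.0046, 0.0005, 0.0201]
[0.0074, 0.0005, 0.0193]
[0.0099, 0.0005, 0.018]
[0.0124, 0.0004, 0.0165]
[0.0145, 0.0004, 0.0146]
```

Request:
jog_arm:
  moves:
    - {"offset": [0.005,0,0.02],"rot": [0,-0.1,0],"fingers": 1}
    - {"offset": [0.007,0,0.02],"rot": [0,-0.1,0],"fingers": 1}
    - {"offset": [0.009,0,0.018],"rot": [0,-0.1,0],"fingers": 1}
    - {"offset": [0.011,0,0.017],"rot": [0,-0.1,0],"fingers": 1}
    - {"offset": [0.013,0,0.016],"rot": [0,-0.1,0],"fingers": 1}
    - {"offset": [0.008,0,0.008],"rot": [0,-0.1,0],"fingers": 1}
    - {"offset": [0,0,0],"rot": [0,-0.1,0],"fingers": 1}
    - {"offset": [0,0,0],"rot": [0,0,0],"fingers": 1}
    - {"offset": [0,0,0],"rot": [0,0,0],"fingers": 1}

```text
t: 13.5
tcp_pos: [621.8, 441.5, 443.1]
eef_rot: [0.731, 0.591, -0.266, 0.215]
force: [0.9, -0.0, -0.2]
finger_gap: 0.7
finger_force: 0.0
```

```bash
python3 - <<'E'
from h import *
s,t=tipstate();print(s["tcp_pos"],np.round(t,1),s["joints"].round(3),s["force"])
for T in(40,60):
    p,R=goal(90,0,188,T)
    print(T,p);plan(p,R1=R,n=4)
E
```

```text
[621.75551603 441.47705737 443.06297163] [132.5   0.3 208.5  40. ] [-1.046  0.899  0.757  0.773 -0.006  2.068 -0.597] [ 0.94759984 -0.0204534  -0.2125361 ]
40 [613.30322362 399.83135263 422.57329754]
n 4 d [ -8.5 -41.6 -20.5] w [ 0.001  0.    -0.   ] rot/row [ 0.0002  0.     -0.    ]
[-0.0048, 0.0001, 0.0108]
[-0.0048, 0.0001, 0.0108]
[-0.0048, 0.0001, 0.0108]
[-0.0048, 0.0001, 0.0108]
60 [621.80407417 439.61045234 374.1       ]
n 4 d [  0.   -1.9 -69. ] w [ 0.001 -0.349 -0.   ] rot/row [ 0.0002 -0.0873 -0.0001]
[0.0107, 0.0001, 0.0135]
[0.0119, 0.0001, 0.0125]
[0.0129, 0.0001, 0.0114]
[0.0139, 0.0001, 0.0103]
```

```bash
cat >> h.py <<'E'
def push(a0,a1,n,off0=0,off1=0,T=None):
    """rows from the present pose so that the tip goes along the rail face from angle a0 to a1 (off: clearance)"""
    s,t=tipstate();print("t",s["t"],"tip",np.round(t,1),"j",s["joints"].round(2),"F",s["force"].round(1))
    P=Ro.from_quat(s["eef_rot"]);pp=s["tcp_pos"]
    for k in range(1,n+1):
        a=a0+(a1-a0)*k/n;o=off0+(off1-off0)*k/n;u,z=face(a,h=45+o)
        tt=T if T is not None else float(np.interp(a,[.3,1.75],[0,37]))
        p,R=goal(u,0,z,tt);w=(P.inv()*R).as_rotvec();d=P.inv().apply(p-pp)/1000
        print(round(a,3),d.round(4).tolist(),w.round(4).tolist());P,pp=R,p
E
python3 - <<'E'
from h import *
push(1.75,1.75,1,15,15)
push(1.75,1.55,4)
E
```

```text
t 13.5 tip [132.5   0.3 208.5  40. ] j [-1.05  0.9   0.76  0.77 -0.01  2.07 -0.6 ] F [ 0.9 -0.  -0.2]
1.75 [-0.0236, 0.0004, 0.0426] [0.0009, 0.0524, -0.0]
t 13.5 tip [132.5   0.3 208.5  40. ] j [-1.05  0.9   0.76  0.77 -0.01  2.07 -0.6 ] F [ 0.9 -0.  -0.2]
1.7 [-0.0504, 0.0004, 0.0535] [0.0009, 0.0746, -0.0]
1.65 [-0.0138, -0.0, 0.003] [-0.0, 0.0223, 0.0]
1.6 [-0.0137, 0.0, 0.0033] [0.0, 0.0223, -0.0]
1.55 [-0.0136, -0.0, 0.0036] [0.0, 0.0223, -0.0]
```

Request:
jog_arm:
  moves:
    - {"offset": [-0.006,0,0.011],"rot": [0,0.013,0],"fingers": 1}
    - {"offset": [-0.006,0,0.011],"rot": [0,0.013,0],"fingers": 1}
    - {"offset": [-0.006,0,0.011],"rot": [0,0.013,0],"fingers": 1}
    - {"offset": [-0.005,0,0.009],"rot": [0,0.013,0],"fingers": 1}
    - {"offset": [-0.003,0,0.001],"rot": [0,0,0],"fingers": 1}
    - {"offset": [-0.003,0,0.001],"rot": [0,0,0],"fingers": 1}
    - {"offset": [-0.003,0,0.001],"rot": [0,0,0],"fingers": 1}
    - {"offset": [-0.003,0,0.001],"rot": [0,0,0],"fingers": 1}

```text
t: 14.3
tcp_pos: [609.7, 387.6, 429.6]
eef_rot: [0.736, 0.597, -0.247, 0.2]
force: [1.7, 2.5, 2.2]
finger_gap: 0.6
finger_force: 1.2
```

```bash
python3 - <<'E'
from h import *
push(1.72,1.45,9)
E
```

```text
t 14.3 tip [ 84.6   0.6 189.1  37. ] j [-1.1   0.78  0.77  1.01  0.01  1.91 -0.59] F [1.7 2.5 2.2]
1.69 [-0.0199, 0.001, 0.0074] [0.0021, 0.0275, 0.0018]
1.66 [-0.0083, -0.0, 0.0018] [-0.0, 0.0134, -0.0]
1.63 [-0.0083, 0.0, 0.0019] [0.0, 0.0134, -0.0]
1.6 [-0.0082, -0.0, 0.002] [0.0, 0.0134, 0.0]
1.57 [-0.0082, 0.0, 0.0021] [-0.0, 0.0134, -0.0]
1.54 [-0.0082, -0.0, 0.0022] [-0.0, 0.0134, -0.0]
1.51 [-0.0081, 0.0, 0.0023] [0.0, 0.0134, 0.0]
1.48 [-0.0081, -0.0, 0.0024] [-0.0, 0.0134, -0.0]
1.45 [-0.0081, 0.0, 0.0025] [-0.0, 0.0134, -0.0]
```

Request:
jog_arm:
  moves:
    - {"offset": [-0.004,0,0.001],"rot": [0,0.007,0],"fingers": 1}
    - {"offset": [-0.006,0,0.0015],"rot": [0,0.01,0],"fingers": 1}
    - {"offset": [-0.008,0,0.002],"rot": [0,0.013,0],"fingers": 1}
    - {"offset": [-0.008,0,0.002],"rot": [0,0.013,0],"fingers": 1}
    - {"offset": [-0.008,0,0.002],"rot": [0,0.013,0],"fingers": 1}
    - {"offset": [-0.008,0,0.002],"rot": [0,0.013,0],"fingers": 1}
    - {"offset": [-0.008,0,0.002],"rot": [0,0.013,0],"fingers": 1}
    - {"offset": [-0.008,0,0.002],"rot": [0,0.013,0],"fingers": 1}

```text
t: 15.1
tcp_pos: [598.0, 331.6, 450.3]
eef_rot: [0.748, 0.606, -0.212, 0.171]
force: [-0.3, 2.1, 0.4]
finger_gap: 0.3
finger_force: 1.0
```

```bash
python3 - <<'E'
from h import *
s,t=tipstate()
r=np.hypot(t[0],t[2]);print("d at h47",np.sqrt(r**2-47**2)); a=np.arctan2(t[2],-t[0])-np.arctan2(47,199);print("a~",a)
push(a,a-.36,12,2,2)
E
```

```text
d at h47 199.01271035901533
a~ 1.5441740067387038
t 15.1 tip [ 41.7   0.7 200.2  31.6] j [-1.11  0.64  0.78  1.16  0.02  1.81 -0.57] F [-0.3  2.1  0.4]
1.514 [-0.0078, 0.0007, 0.0022] [0.0005, 0.0111, 0.0012]
1.484 [-0.0081, -0.0, 0.0023] [0.0, 0.0134, 0.0]
1.454 [-0.0081, 0.0, 0.0024] [-0.0, 0.0134, 0.0]
1.424 [-0.0081, -0.0, 0.0025] [-0.0, 0.0134, 0.0]
1.394 [-0.008, 0.0, 0.0026] [0.0, 0.0134, -0.0]
1.364 [-0.008, -0.0, 0.0027] [0.0, 0.0134, -0.0]
1.334 [-0.0079, -0.0, 0.0028] [0.0, 0.0134, 0.0]
1.304 [-0.0079, 0.0, 0.0029] [-0.0, 0.0134, 0.0]
1.274 [-0.0078, 0.0, 0.0029] [-0.0, 0.0134, 0.0]
1.244 [-0.0078, -0.0, 0.003] [-0.0, 0.0134, 0.0]
1.214 [-0.0077, -0.0, 0.0031] [0.0, 0.0134, -0.0]
1.184 [-0.0077, 0.0, 0.0032] [0.0, 0.0134, 0.0]
```

Tracking well; the push is about 2 N. Continue along the arc.

Request:
jog_arm:
  moves:
    - {"offset": [-0.008,0,0.002],"rot": [0,0.013,0],"fingers": 1}
    - {"offset": [-0.008,0,0.0025],"rot": [0,0.013,0],"fingers": 1}
    - {"offset": [-0.008,0,0.0025],"rot": [0,0.013,0],"fingers": 1}
    - {"offset": [-0.008,0,0.0025],"rot": [0,0.013,0],"fingers": 1}
    - {"offset": [-0.008,0,0.0025],"rot": [0,0.013,0],"fingers": 1}
    - {"offset": [-0.008,0,0.003],"rot": [0,0.014,0],"fingers": 1}
    - {"offset": [-0.008,0,0.003],"rot": [0,0.014,0],"fingers": 1}
    - {"offset": [-0.008,0,0.003],"rot": [0,0.014,0],"fingers": 1}
    - {"offset": [-0.008,0,0.003],"rot": [0,0.014,0],"fingers": 1}
    - {"offset": [-0.008,0,0.003],"rot": [0,0.014,0],"fingers": 1}
    - {"offset": [-0.0075,0,0.003],"rot": [0,0.014,0],"fingers": 1}
    - {"offset": [-0.0075,0,0.003],"rot": [0,0.014,0],"fingers": 1}

```text
t: 16.3
tcp_pos: [577.4, 234.6, 464.7]
eef_rot: [0.762, 0.618, -0.15, 0.122]
force: [-0.1, 1.0, -0.3]
finger_gap: 0.8
finger_force: 0.5
```

```bash
cat >> h.py <<'E'
def nxt(da,n):
    s,t=tipstate();r=np.hypot(t[0],t[2]);print("d",np.sqrt(r**2-47**2).round(1));a=np.arctan2(t[2],-t[0])-np.arctan2(47,199);print("a~",a)
    push(a,a-da,n,2,2)
E
python3 -c "
from h import *
nxt(.36,12)"
```

```text
d 198.0
a~ 1.1858045475870496
t 16.3 tip [-31.    0.5 201.1  22.3] j [-1.11  0.43  0.81  1.38  0.02  1.65 -0.53] F [-0.1  1.  -0.3]
1.156 [-0.0071, 0.0005, 0.0024] [0.0006, 0.0077, 0.0013]
1.126 [-0.0076, -0.0, 0.0034] [0.0, 0.0134, -0.0]
1.096 [-0.0075, -0.0, 0.0035] [-0.0, 0.0134, 0.0]
1.066 [-0.0075, 0.0, 0.0035] [-0.0, 0.0134, -0.0]
1.036 [-0.0074, 0.0, 0.0036] [0.0, 0.0134, 0.0]
1.006 [-0.0073, -0.0, 0.0037] [0.0, 0.0134, -0.0]
0.976 [-0.0073, 0.0, 0.0038] [-0.0, 0.0134, 0.0]
0.946 [-0.0072, -0.0, 0.0039] [0.0, 0.0134, 0.0]
0.916 [-0.0071, 0.0, 0.0039] [0.0, 0.0134, -0.0]
0.886 [-0.0071, 0.0, 0.004] [-0.0, 0.0134, 0.0]
0.856 [-0.007, -0.0, 0.0041] [-0.0, 0.0134, 0.0]
0.826 [-0.0069, 0.0, 0.0042] [-0.0, 0.0134, 0.0]
```

Request:
jog_arm:
  moves:
    - {"offset": [-0.007,0,0.003],"rot": [0,0.01,0],"fingers": 1}
    - {"offset": [-0.0075,0,0.0035],"rot": [0,0.013,0],"fingers": 1}
    - {"offset": [-0.0075,0,0.0035],"rot": [0,0.013,0],"fingers": 1}
    - {"offset": [-0.0075,0,0.0035],"rot": [0,0.013,0],"fingers": 1}
    - {"offset": [-0.0075,0,0.0035],"rot": [0,0.013,0],"fingers": 1}
    - {"offset": [-0.0075,0,0.0035],"rot": [0,0.013,0],"fingers": 1}
    - {"offset": [-0.0075,0,0.004],"rot": [0,0.013,0],"fingers": 1}
    - {"offset": [-0.007,0,0.004],"rot": [0,0.014,0],"fingers": 1}
    - {"offset": [-0.007,0,0.004],"rot": [0,0.014,0],"fingers": 1}
    - {"offset": [-0.007,0,0.004],"rot": [0,0.014,0],"fingers": 1}
    - {"offset": [-0.007,0,0.004],"rot": [0,0.014,0],"fingers": 1}
    - {"offset": [-0.007,0,0.004],"rot": [0,0.014,0],"fingers": 1}

```text
t: 17.5
tcp_pos: [557.4, 140.5, 449.7]
eef_rot: [0.772, 0.625, -0.09, 0.072]
force: [-0.0, 0.4, 0.8]
finger_gap: 0.2
finger_force: 0.4
```

```bash
python3 -c "
from h import *
nxt(.36,12)"
```

```text
d 198.0
a~ 0.8258478830734126
t 17.5 tip [-99.9   0.4 177.3  13.2] j [-1.08  0.26  0.84  1.58  0.02  1.49 -0.45] F [-0.   0.4  0.8]
0.796 [-0.0069, 0.0004, 0.0035] [0.0002, 0.01, 0.0014]
0.766 [-0.0068, -0.0, 0.0043] [0.0, 0.0134, 0.0]
0.736 [-0.0067, 0.0, 0.0044] [-0.0, 0.0134, 0.0]
0.706 [-0.0067, 0.0, 0.0045] [0.0, 0.0134, 0.0]
0.676 [-0.0066, 0.0, 0.0045] [-0.0, 0.0134, -0.0]
0.646 [-0.0065, -0.0, 0.0046] [0.0, 0.0134, -0.0]
0.616 [-0.0064, 0.0, 0.0047] [-0.0, 0.0134, 0.0]
0.586 [-0.0063, 0.0, 0.0047] [0.0, 0.0134, 0.0]
0.556 [-0.0063, -0.0, 0.0048] [0.0, 0.0134, -0.0]
0.526 [-0.0062, 0.0, 0.0049] [-0.0, 0.0134, 0.0]
0.496 [-0.0061, 0.0, 0.0049] [0.0, 0.0134, 0.0]
0.466 [-0.006, -0.0, 0.005] [0.0, 0.0134, -0.0]
```

Request:
jog_arm:
  moves:
    - {"offset": [-0.006,0,0.0035],"rot": [0,0.01,0],"fingers": 1}
    - {"offset": [-0.006,0,0.004],"rot": [0,0.012,0],"fingers": 1}
    - {"offset": [-0.006,0,0.004],"rot": [0,0.012,0],"fingers": 1}
    - {"offset": [-0.006,0,0.004],"rot": [0,0.012,0],"fingers": 1}
    - {"offset": [-0.006,0,0.004],"rot": [0,0.012,0],"fingers": 1}
    - {"offset": [-0.006,0,0.004],"rot": [0,0.012,0],"fingers": 1}
    - {"offset": [-0.006,0,0.0043],"rot": [0,0.012,0],"fingers": 1}
    - {"offset": [-0.0055,0,0.0042],"rot": [0,0.012,0],"fingers": 1}
    - {"offset": [-0.0055,0,0.0042],"rot": [0,0.012,0],"fingers": 1}
    - {"offset": [-0.005,0,0.004],"rot": [0,0.012,0],"fingers": 1}
    - {"offset": [-0.005,0,0.004],"rot": [0,0.012,0],"fingers": 1}

```text
t: 18.6
tcp_pos: [543.0, 72.4, 417.2]
eef_rot: [0.776, 0.629, -0.039, 0.032]
force: [-0.8, -0.9, 1.7]
finger_gap: 0.3
finger_force: 0.5
```

```bash
python3 -c "
from h import *
p,d=viewer.get_image('side');cv2.imwrite('pics/side6.png',p)
V=cloud(viewer.camera_info('side'),d)-H
u=V@EX;w=V@EY
q=(abs(abs(w)-70)<30)&(u<-40)&(u>-235)&(V[...,2]>20)&(V[...,2]<190)
k=np.polyfit(u[q],V[...,2][q],1);print('cover slope angle',np.arctan(-k[0]),q.sum())
nxt(.2,10)"
```

```text
cover slope angle -1.0599848602915714 1037
d 198.0
a~ 0.5298968789882499
t 18.65 tip [-147.3    0.4  140.5    5.8] j [-1.01  0.16  0.87  1.72 -0.03  1.35 -0.35] F [-0.2 -1.4  0.2]
0.51 [-0.0046, 0.0003, 0.0027] [-0.0004, 0.0075, 0.0]
0.49 [-0.0041, -0.0, 0.0033] [-0.0, 0.0089, 0.0]
0.47 [-0.004, -0.0, 0.0033] [0.0, 0.0089, 0.0]
0.45 [-0.004, 0.0, 0.0033] [-0.0, 0.0089, -0.0]
0.43 [-0.0039, -0.0, 0.0034] [0.0, 0.0089, 0.0]
0.41 [-0.0039, -0.0, 0.0034] [-0.0, 0.0089, -0.0]
0.39 [-0.0039, -0.0, 0.0034] [-0.0, 0.0089, 0.0]
0.37 [-0.0038, 0.0, 0.0034] [0.0, 0.0089, -0.0]
0.35 [-0.0038, -0.0, 0.0035] [-0.0, 0.0089, 0.0]
0.33 [-0.0038, 0.0, 0.0035] [0.0, 0.0089, -0.0]
```

View pics/side6.png

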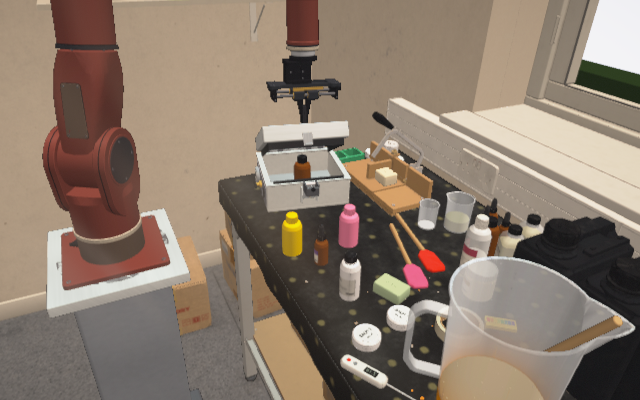

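The cover follows the fingertips, now at about 30°, with the bottle upright beneath it at (302,168). Continue more slowly.

Request:
jog_arm:
  moves:
    - {"offset": [-0.004,0,0.003],"rot": [0,0.009,0],"fingers": 1}
    - {"offset": [-0.004,0,0.0033],"rot": [0,0.009,0],"fingers": 1}
    - {"offset": [-0.004,0,0.0033],"rot": [0,0.009,0],"fingers": 1}
    - {"offset": [-0.004,0,0.0033],"rot": [0,0.009,0],"fingers": 1}
    - {"offset": [-0.004,0,0.0034],"rot": [0,0.009,0],"fingers": 1}
    - {"offset": [-0.004,0,0.0034],"rot": [0,0.009,0],"fingers": 1}
    - {"offset": [-0.004,0,0.0034],"rot": [0,0.009,0],"fingers": 1}
    - {"offset": [-0.0038,0,0.0035],"rot": [0,0.009,0],"fingers": 1}
    - {"offset": [-0.0038,0,0.0035],"rot": [0,0.009,0],"fingers": 1}
    - {"offset": [-0.0038,0,0.0035],"rot": [0,0.009,0],"fingers": 1}
    - {"offset": [-0.0037,0,0.0035],"rot": [0,0.009,0],"fingers": 1}
    - {"offset": [-0.002,0,0.003],"rot": [0,0,0],"fingers": 1}

```text
t: 19.85
tcp_pos: [533.3, 26.4, 379.6]
eef_rot: [0.777, 0.629, -0.001, 0.001]
force: [-0.7, 1.1, 0.8]
finger_gap: 0.7
finger_force: 0.6
```

```bash
python3 -c "
from h import *
nxt(.15,10)"
```

```text
d 197.5
a~ 0.2968403777559372
t 19.85 tip [-1.753e+02  2.000e-01  1.024e+02  1.000e-01] j [-0.94  0.14  0.89  1.82 -0.11  1.24 -0.23] F [-0.7  1.1  0.8]
0.282 [-0.0033, 0.0002, 0.0019] [0.0, 0.0025, 0.0009]
0.267 [-0.0015, -0.0, 0.0027] [0.0, 0.0, 0.0]
0.252 [-0.0014, 0.0, 0.0027] [0.0, 0.0, 0.0]
0.237 [-0.0014, -0.0, 0.0027] [0.0, 0.0, 0.0]
0.222 [-0.0014, 0.0, 0.0027] [0.0, 0.0, 0.0]
0.207 [-0.0013, -0.0, 0.0028] [0.0, 0.0, 0.0]
0.192 [-0.0013, 0.0, 0.0028] [0.0, 0.0, 0.0]
0.177 [-0.0012, -0.0, 0.0028] [0.0, 0.0, 0.0]
0.162 [-0.0012, -0.0, 0.0028] [0.0, 0.0, 0.0]
0.147 [-0.0012, 0.0, 0.0028] [0.0, 0.0, 0.0]
```

Request:
jog_arm:
  moves:
    - {"offset": [-0.002,0,0.0025],"rot": [0,0,0],"fingers": 1}
    - {"offset": [-0.0015,0,0.0027],"rot": [0,0,0],"fingers": 1}
    - {"offset": [-0.0014,0,0.0027],"rot": [0,0,0],"fingers": 1}
    - {"offset": [-0.0014,0,0.0027],"rot": [0,0,0],"fingers": 1}
    - {"offset": [-0.0014,0,0.0027],"rot": [0,0,0],"fingers": 1}
    - {"offset": [-0.0013,0,0.0027],"rot": [0,0,0],"fingers": 1}
    - {"offset": [-0.0013,0,0.0025],"rot": [0,0,0],"fingers": 1}
    - {"offset": [-0.0012,0,0.0022],"rot": [0,0,0],"fingers": 1}
    - {"offset": [-0.001,0,0.002],"rot": [0,0,0],"fingers": 1}
    - {"offset": [0,0,0],"rot": [0,0,0],"fingers": 1}

```text
t: 20.85
tcp_pos: [530.6, 14.4, 356.9]
eef_rot: [0.777, 0.629, -0.001, 0.001]
force: [-0.2, 0.3, 0.9]
finger_gap: 0.4
finger_force: 0.4
```

Request:
jog_arm:
  moves:
    - {"offset": [-0.0005,0,0.0015],"rot": [0,0,0],"fingers": 1}
    - {"offset": [-0.0005,0,0.0015],"rot": [0,0,0],"fingers": 1}
    - {"offset": [-0.0005,0,0.0015],"rot": [0,0,0],"fingers": 1}
    - {"offset": [-0.0004,0,0.0015],"rot": [0,0,0],"fingers": 1}
    - {"offset": [-0.0004,0,0.0015],"rot": [0,0,0],"fingers": 1}
    - {"offset": [-0.0003,0,0.001],"rot": [0,0,0],"fingers": 1}

```text
t: 21.45
tcp_pos: [530.3, 11.9, 348.6]
eef_rot: [0.777, 0.629, -0.001, 0.001]
force: [-0.6, -0.8, 2.5]
finger_gap: 0.7
finger_force: 1.1
```

Tip at 166 mm, 2.5 N. Creep 1 mm per row.

Request:
jog_arm:
  moves:
    - {"offset": [-0.0003,0,0.001],"rot": [0,0,0],"fingers": 1}
    - {"offset": [-0.0002,0,0.001],"rot": [0,0,0],"fingers": 1}
    - {"offset": [-0.0002,0,0.001],"rot": [0,0,0],"fingers": 1}
    - {"offset": [-0.0002,0,0.001],"rot": [0,0,0],"fingers": 1}
    - {"offset": [0,0,0],"rot": [0,0,0],"fingers": 1}

```text
t: 21.95
tcp_pos: [530.0, 11.3, 344.6]
eef_rot: [0.777, 0.629, -0.001, 0.001]
force: [0.0, -0.2, 1.7]
finger_gap: 0.5
finger_force: 0.6
```

Request:
jog_arm:
  moves:
    - {"offset": [-0.0002,0,0.001],"rot": [0,0,0],"fingers": 1}
    - {"offset": [-0.0002,0,0.001],"rot": [0,0,0],"fingers": 1}
    - {"offset": [-0.0002,0,0.001],"rot": [0,0,0],"fingers": 1}
    - {"offset": [0,0,0],"rot": [0,0,0],"fingers": 1}

```text
t: 22.35
tcp_pos: [529.9, 10.6, 341.6]
eef_rot: [0.777, 0.629, -0.001, 0.001]
force: [-0.3, 0.2, 1.7]
finger_gap: 0.1
finger_force: 0.7
```

Request:
jog_arm:
  moves:
    - {"offset": [-0.0002,0,0.001],"rot": [0,0,0],"fingers": 1}
    - {"offset": [-0.0002,0,0.001],"rot": [0,0,0],"fingers": 1}
    - {"offset": [0,0,0],"rot": [0,0,0],"fingers": 1}

```text
t: 22.65
tcp_pos: [529.8, 10.2, 339.6]
eef_rot: [0.777, 0.629, -0.001, 0.001]
force: [0.0, -1.3, 2.0]
finger_gap: 0.3
finger_force: 0.7
```

Request:
jog_arm:
  moves:
    - {"offset": [-0.0002,0,0.001],"rot": [0,0,0],"fingers": 1}
    - {"offset": [-0.0001,0,0.001],"rot": [0,0,0],"fingers": 1}
    - {"offset": [0,0,0],"rot": [0,0,0],"fingers": 1}

```text
t: 22.95
tcp_pos: [529.7, 9.9, 337.6]
eef_rot: [0.777, 0.629, -0.001, 0.001]
force: [0.1, -0.4, 3.0]
finger_gap: 0.1
finger_force: 0.7
```

Request:
jog_arm:
  moves:
    - {"offset": [-0.0001,0,0.001],"rot": [0,0,0],"fingers": 1}
    - {"offset": [-0.0001,0,0.001],"rot": [0,0,0],"fingers": 1}
    - {"offset": [0,0,0],"rot": [0,0,0],"fingers": 1}

```text
t: 23.25
tcp_pos: [529.7, 9.6, 335.9]
eef_rot: [0.777, 0.629, -0.001, 0.001]
force: [-2.1, -0.5, 5.3]
finger_gap: 0.4
finger_force: 2.5
```

Request:
jog_arm:
  moves:
    - {"offset": [0,0,0.0005],"rot": [0,0,0],"fingers": 1}
    - {"offset": [0,0,0.0005],"rot": [0,0,0],"fingers": 1}

```text
t: 23.45
tcp_pos: [529.8, 9.5, 335.3]
eef_rot: [0.777, 0.629, -0.001, 0.001]
force: [-4.8, -2.2, 13.4]
finger_gap: 0.2
finger_force: 6.5
```

Request:
jog_arm:
  moves:
    - {"offset": [0,0,0.0003],"rot": [0,0,0],"fingers": 1}

```text
t: 23.55
tcp_pos: [529.7, 9.4, 335.1]
eef_rot: [0.777, 0.629, -0.001, 0.001]
force: [-5.5, -2.4, 12.1]
finger_gap: 0.4
finger_force: 6.1
```

Request:
jog_arm:
  moves:
    - {"offset": [0,0,0.0003],"rot": [0,0,0],"fingers": 1}

```text
t: 23.65
tcp_pos: [529.7, 9.3, 334.8]
eef_rot: [0.777, 0.629, -0.001, 0.001]
force: [-4.9, -1.9, 10.5]
finger_gap: 0.5
finger_force: 5.6
```

Request:
jog_arm:
  moves:
    - {"offset": [0,0,0.0003],"rot": [0,0,0],"fingers": 1}

```text
t: 23.75
tcp_pos: [529.7, 9.3, 334.4]
eef_rot: [0.777, 0.629, -0.001, 0.001]
force: [-4.6, -2.7, 9.6]
finger_gap: 0.5
finger_force: 5.0
```

Request:
jog_arm:
  moves:
    - {"offset": [0,0,0.0003],"rot": [0,0,0],"fingers": 1}

```text
t: 23.85
tcp_pos: [529.7, 9.2, 334.0]
eef_rot: [0.777, 0.629, -0.001, 0.001]
force: [-3.8, -2.9, 8.8]
finger_gap: 0.3
finger_force: 4.6
```

Request:
jog_arm:
  moves:
    - {"offset": [0,0,0.0003],"rot": [0,0,0],"fingers": 1}

```text
t: 23.95
tcp_pos: [529.7, 9.1, 333.6]
eef_rot: [0.777, 0.629, -0.001, 0.001]
force: [-3.4, -3.2, 8.1]
finger_gap: 0.4
finger_force: 4.1
```

Request:
jog_arm:
  moves:
    - {"offset": [0,0,0.0004],"rot": [0,0,0],"fingers": 1}

```text
t: 24.05
tcp_pos: [529.6, 9.0, 333.2]
eef_rot: [0.777, 0.629, -0.001, 0.001]
force: [-3.9, -3.5, 6.9]
finger_gap: 0.4
finger_force: 3.6
```

Request:
jog_arm:
  moves:
    - {"offset": [0,0,0.0004],"rot": [0,0,0],"fingers": 1}

```text
t: 24.15
tcp_pos: [529.6, 9.0, 332.7]
eef_rot: [0.777, 0.629, -0.001, 0.001]
force: [-2.4, -3.1, 7.4]
finger_gap: 0.7
finger_force: 3.0
```

Request:
jog_arm:
  moves:
    - {"offset": [0,0,0.0004],"rot": [0,0,0],"fingers": 1}

```text
t: 24.25
tcp_pos: [529.7, 9.0, 332.2]
eef_rot: [0.777, 0.629, -0.001, 0.001]
force: [-1.5, -2.5, 5.6]
finger_gap: 0.4
finger_force: 2.4
```

Request:
jog_arm:
  moves:
    - {"offset": [0,0,0.0004],"rot": [0,0,0],"fingers": 1}

```text
t: 24.35
tcp_pos: [529.7, 9.2, 331.8]
eef_rot: [0.777, 0.629, -0.001, 0.001]
force: [-0.8, -2.7, 3.9]
finger_gap: 0.2
finger_force: 1.9
```

Request:
jog_arm:
  moves:
    - {"offset": [0,0,0.0004],"rot": [0,0,0],"fingers": 1}

```text
t: 24.45
tcp_pos: [529.8, 9.5, 331.3]
eef_rot: [0.777, 0.629, -0.001, 0.001]
force: [-1.1, -1.8, 2.8]
finger_gap: 0.8
finger_force: 1.3
```

Request:
jog_arm:
  moves:
    - {"offset": [0,0,0.0004],"rot": [0,0,0],"fingers": 1}
    - {"offset": [0,0,0.0003],"rot": [0,0,0],"fingers": 1}

```text
t: 24.65
tcp_pos: [529.6, 10.1, 330.3]
eef_rot: [0.777, 0.63, -0.001, 0.001]
force: [0.6, -0.1, 0.3]
finger_gap: 0.2
finger_force: 0.1
```

Request:
jog_arm:
  moves:
    - {"offset": [0,0,0.0004],"rot": [0,0,0],"fingers": 1}
    - {"offset": [0,0,0.0002],"rot": [0,0,0],"fingers": 1}

```text
t: 24.85
tcp_pos: [529.6, 10.0, 329.7]
eef_rot: [0.777, 0.63, -0.001, 0.001]
force: [0.1, -0.0, -0.8]
finger_gap: 0.3
finger_force: 0.0
```

The peak (13 N) has passed and the load dropped to zero, so the catch has snapped. Back off slowly and check.

Request:
jog_arm:
  moves:
    - {"offset": [0,0,-0.002],"rot": [0,0,0],"fingers": 1}
    - {"offset": [0,0,-0.005],"rot": [0,0,0],"fingers": 1}
    - {"offset": [0,0,-0.01],"rot": [0,0,0],"fingers": 1}
    - {"offset": [0,0,-0.02],"rot": [0,0,0],"fingers": 1}
    - {"offset": [0,0,-0.03],"rot": [0,0,0],"fingers": 1}
    - {"offset": [0,0,-0.03],"rot": [0,0,0],"fingers": 1}
    - {"offset": [0,0,-0.02],"rot": [0,0,0],"fingers": 1}
    - {"offset": [0,0,0],"rot": [0,0,0],"fingers": 1}
    - {"offset": [0,0,0],"rot": [0,0,0],"fingers": 1}
    - {"offset": [0,0,0],"rot": [0,0,0],"fingers": 1}

```text
t: 25.85
tcp_pos: [529.5, 10.1, 446.3]
eef_rot: [0.777, 0.629, -0.002, 0.001]
force: [-0.4, 1.8, -0.5]
finger_gap: 0.5
finger_force: 0.0
```

```bash
python3 -c "
from h import *
p,d=viewer.get_image('side');q,e=viewer.get_image('scene')
cv2.imwrite('pics/fin.png',cv2.resize(np.hstack([p[60:320,220:420],q[40:300,190:390]]),None,fx=2,fy=2))
for n,D in(('side',d),('scene',e)):
    V=cloud(viewer.camera_info(n),D)-H;u=V@EX;w=V@EY
    for a in(-199,-30):
        m=(abs(u-a)<8)&(abs(w)<90)&(V[...,2]>20)&(V[...,2]<130);print(n,a,m.sum(),np.median(V[...,2][m])+95)
"
```

```text
side -199 150 147.6882611766574
side -30 109 141.45290366225532
scene -199 245 144.27746425501894
scene -30 179 137.95737613368428
```

View pics/fin.png

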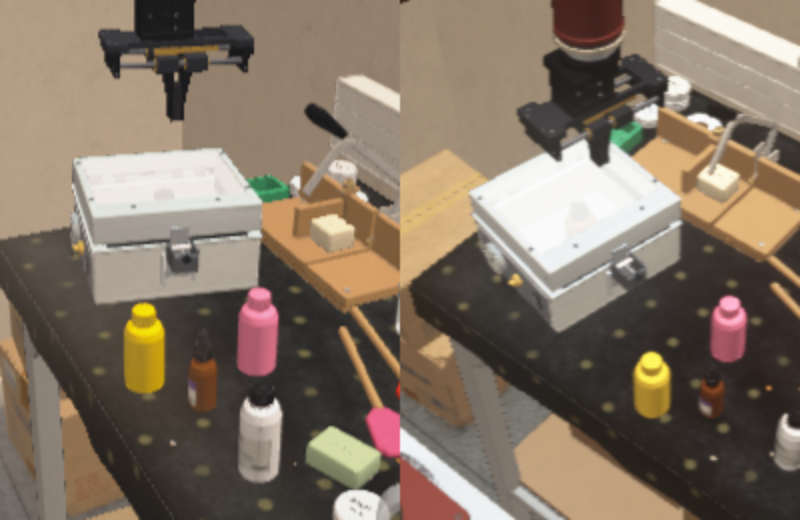

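The cover is down with the bottle under the clear plate. The rail face is at about 146 mm, and it stayed there through the 1 s retreat. The bystanders have not moved. I'll hand it in.

```bash
python3 -c "
from rig import order
print(order.job_done())"
```

```text
the job is handed in; nothing more can be done
None
```

The job is handed in: the brown bottle stands upright in the ring holder, and the cover was eased down until the catch snapped at about 13 N and held it shut after I let go.

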